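Box up a pen repair in a two-tier job box

ROBOT

A 7-joint arm with a two-finger parallel gripper is mounted at the origin on the work surface. World frame = base frame: x ahead of the robot, y to its left, z up, the work surface at z = 0. Lengths are in mm, angles in rad, forces in N, time in s.
With the tool pointing down it reaches from about 400 to 900 mm from the base axis. Payload 5.6 kg.
Tool frame: the origin (TCP) lies between the finger pads; the fingertips stand env.finger_overhang ahead of it and the grasp point (between the pads) is the TCP (env.finger_overhang is the distance from the TCP to the fingertips, in mm); z points along the fingers, y is the direction in which the jaws open and shut (so a half turn about z gives the same grasp; the last joint's range is limited). The gripper opens to 92 mm and grips with 3 to 60 N. Pads are 20 mm wide; open, the fingers measure 128 mm over their backs; the gripper's body (75 mm by 189 mm) begins 69 mm behind the grasp point.
Start: joints at [1.217, 0.468, -0.012, 1.603, 0.006, 1.071, -0.056], TCP at [198.742, -618.878, 233.592] pointing down, gripper open.
Joint ranges: [-2.53, 2.53], [-0.31, 2.02], [-1.57, 1.55], [0.28, 2.44], [-1.29, 4.43], [0.15, 1.84], [-2.92, 2.92]. Speed limits (rad/s): [2.57, 2.57, 3.14, 3.14, 3.14, 3.14, 3.14].

INTERFACE

Orientations are given as a 3x3 rotation matrix whose columns are the frame's x, y, z axes.
In Python, from cell import env gives the robot as it stands. The module is installed in compiled form; this text tells all that it offers.
- The arm moves only by the tool servo_tool, never from a script. Its argument "moves" is a list of rows, each a list of 6 numbers: the shift along the tool's x, y, z in mm, then the turn, a rotation vector about the tool's x, y, z in degrees. A call has exactly 10 rows; each row shifts and turns the commanded pose from where the row before left it, along the tool's axes as they then stand; what a row does not reach is not made up. A row lasts 1/10 s, in which the tool goes at most 50 mm and 8.59 degrees, less where a joint would pass 70% of its speed; a pose out of reach is approached as far as the arm can. A call is refused whole if a number of a shift passes 50 or a number of a turn 8.59, either way. A call with a gripper value outside its range is refused whole. "claw" is the finger opening in mm, from 0 to 91.9, set as the call begins (left out, the last holds). The fingers move at their own pace and stop on an object; "newtons" is the grip in N (left out, the last holds). Time passes only in rows, so rows that do not move let the fingers close, or fill a call up. It gives the time, the measured TCP pose, the force and the opening at its end, in the units of the state.
- env.read_state(): the state, without advancing time (a new reading comes with each control period).
- env.snapshot(name): name is "side" or "top" or "wrist"; returns (picture, depth): 480x640x3 uint8, blue, green, red; 480x640 float32, mm along the optical axis (not along the pixel's ray), 0 where there is no reading.
- env.calibration(name): a dict with "mtx" (3x3 intrinsics, pixels), "camera_from_world" (4x4, takes a point from world to camera coordinates). Camera axes: x right, y down, z forward; pixel columns grow to the right and rows downward; lengths in mm; the calibration is good to about 2 mm. A picture is of the moment at which its call begins: read the wrist's pose just before it. calibration takes no time and is no camera call; for the wrist camera it gives the pose at the moment of the call.
- env.sign_off(): hands the job in, once; it reports no verdict.
The state is a dict: "clock": time; "q": joint angles; "joint_vel": joint speeds; "tau": joint torques, N m; "tcp_pos": TCP position; "ee_rot": TCP orientation; "contact_force": force on the tool from outside, world axes, zero at the start; "moment": the same for the moment, N m; "opening": opening from 0.0 (shut) to 1.0 (fully open).
Only numpy, scipy, OpenCV 4.12 (cv2) and the standard library are available. Lean on these libraries where they do the work, as an engineer would, in place of code of your own. Each camera call takes 0.05 s, during which the arm holds its last target. There are 200 camera calls.

TASK

Box up the dismantled pen in the job box, in this order: lay the black feed in the deep tray that is fixed to the counter, seat the loose shallow tray squarely on top of the deep tray, lay the pearl-grey cap in that upper tray, and close it with the lid, fully seated. Release each piece before starting on the next, and leave the nib rest, the micrometer and the ink bottle where they are.

Things in the scene. Friction and masses are not known exactly. Their poses are not given: they have to be found in the camera images.
- deep_tray: Deep bottom tray, walnut, open on top, fixed to the counter on a paler baseboard 136 x 80 x 5 mm (the loose tray has none). 120 mm long (x), 64 wide (y) outside, walls 3 mm, opening 114 x 58. Origin: centre of the underside, on the counter; z up. Inner floor 8 mm, rim 36 mm above the origin. It cannot move.
- upper_tray_centre (a point): Loose shallow tray, walnut, open, 110 g: 120 mm long (x), 64 wide (y), 30 high, walls 3, opening 114 x 58. Under it a foot 105 x 49 x 4 mm drops into the deep tray's mouth with 4.5 mm play each way, outer walls in line; seated, its underside is 4 mm below the deep tray's rim. Either way round along x. Point: its centre, 15 mm above the underside, 15 below the rim, 7 mm above the inner floor. z up.
- lid_centre (a point): Loose lid, 100 g, 30 mm high: walnut plate 120 mm long (x), 64 wide (y), 6 thick, under it a foot 105 x 49 x 4 mm, on top a brass grip bar 44 long (x), 10 thick (y), 20 high. Point: mid-axis, 15 mm above the underside, 5 above the plate's top, 15 below the bar's top. Seated, its underside is 4 mm below the upper tray's rim, 4.5 mm play each way. Either way round along x. z up.
- feed_centre (a point): The loose black ebonite ink feed, lying flat: a small bar 42 mm long (x); 9 mm wide (y) and 8 mm high over 28 mm of its length, a 6 mm wide nose at its +x end. This point is 4 mm above its underside, in mid-length. About 12 g.
- cap_centre (a point): The loose pearl-grey celluloid pen cap, lying down, an eight-sided bar 44 mm long (x) and 14 mm across the flats, so that it does not roll; gold band and clip. This point is its centre, 7 mm above its underside. About 15 g.
- nib_rest: Bystander: a brass pen rest 80 x 40 mm, 16 mm high, carrying two gold nibs. Origin: centre of the underside.
- micrometer: Bystander: a steel micrometer lying flat, about 125 mm long (x), 45 mm wide, 16 mm high. Origin: near the middle of its underside.
- ink_bottle: Bystander: a squat closed ink bottle, 48 mm in diameter, about 45 mm high. Origin: centre of the underside.

How it is judged (in metres and radians):
On the way, in this order (a step that is already met when the one before it is completed fails the run):
1. the feed lies released in the deep tray (x of feed_centre in the frame of deep_tray between -0.057 and 0.057 m and y of feed_centre in the frame of deep_tray between -0.029 and 0.029 m and z of feed_centre in the frame of deep_tray between 0.009 and 0.02 m and linear speed of feed below 0.02 m/s and contact force between the fingers and feed below 0.1 N), for 0.2 s.
2. the upper tray is seated on the deep tray and released, with the feed inside (x of feed_centre in the frame of deep_tray between -0.057 and 0.057 m and y of feed_centre in the frame of deep_tray between -0.029 and 0.029 m and z of feed_centre in the frame of deep_tray between 0.009 and 0.02 m and horizontal distance between upper_tray_centre and deep_tray below 0.01 m and z of upper_tray_centre in the frame of deep_tray between 0.0445 and 0.0495 m and angle between upper_tray_centre's own z axis and vertical below 0.05 rad and angle between the x axis of upper_tray_centre and the x axis of deep_tray, either way round below 0.2 rad and linear speed of upper_tray below 0.02 m/s and contact force between the fingers and upper_tray below 0.1 N), for 0.2 s.
3. the cap lies released in the seated upper tray (horizontal distance between upper_tray_centre and deep_tray below 0.01 m and z of upper_tray_centre in the frame of deep_tray between 0.0445 and 0.0495 m and angle between upper_tray_centre's own z axis and vertical below 0.05 rad and angle between the x axis of upper_tray_centre and the x axis of deep_tray, either way round below 0.2 rad and x of cap_centre in the frame of upper_tray_centre between -0.057 and 0.057 m and y of cap_centre in the frame of upper_tray_centre between -0.029 and 0.029 m and z of cap_centre in the frame of upper_tray_centre between -0.004 and 0.006 m and linear speed of cap below 0.02 m/s and contact force between the fingers and cap below 0.1 N), for 0.2 s.
4. the lid is seated on the upper tray (horizontal distance between upper_tray_centre and deep_tray below 0.01 m and z of upper_tray_centre in the frame of deep_tray between 0.0445 and 0.0495 m and angle between each of upper_tray_centre, lid_centre's own z axis and vertical below 0.05 rad and angle between the x axis of upper_tray_centre and the x axis of deep_tray, either way round below 0.2 rad and x of cap_centre in the frame of upper_tray_centre between -0.057 and 0.057 m and y of cap_centre in the frame of upper_tray_centre between -0.029 and 0.029 m and z of cap_centre in the frame of upper_tray_centre between -0.004 and 0.006 m and horizontal distance between lid_centre and upper_tray_centre below 0.01 m and z of lid_centre in the frame of upper_tray_centre between 0.0235 and 0.0285 m and angle between the x axis of lid_centre and the x axis of upper_tray_centre, either way round below 0.2 rad and linear speed of lid below 0.02 m/s), for 0.2 s.
At the end, for the whole second after the job is handed in: The feed lies in the deep tray, the upper tray is seated on the deep tray (centres within 10 mm, height within 2.5 mm, tilt under 0.05 rad, long axes within 0.2 rad either way round), the cap lies in the upper tray, and the lid is seated on the upper tray to the same tolerances; all at rest (all of step 4 and x of feed_centre in the frame of deep_tray between -0.057 and 0.057 m and y of feed_centre in the frame of deep_tray between -0.029 and 0.029 m and z of feed_centre in the frame of deep_tray between 0.009 and 0.02 m and linear speed of each of feed, upper_tray, cap below 0.02 m/s); the robot touches nothing.
It fails at once if the nib rest is moved by more than 30 mm (distance of nib_rest from where it was at the start of the episode above 0.03 m).
It fails at once if the micrometer is moved by more than 30 mm (distance of micrometer from where it was at the start of the episode above 0.03 m).
It fails at once if the ink bottle is moved by more than 30 mm (distance of ink_bottle from where it was at the start of the episode above 0.03 m).
It also fails if it takes over 112 s, if anything falls off the work surface, if the arm or the gripper's body presses on something with over 40 N, if the wrist force passes 120 N, or if a joint passes its speed limit or range.

## Working session

There is one attempt and no reset: what is moved stays moved. The work goes in short steps, Python scripts to look and compute and a tool call to move; the robot and the scene stay as the last step left them, time stands still between calls to the robot, and variables do not carry over. Pictures are saved under pics/ and viewed, about 12 in all and at most 16, crops included, and the job is handed in when it is done.

Besides the shell and the picture viewer there is one more tool, called after "Call:" in YAML: its name, and indented under it one key for each argument. servo_tool: Moves the arm, as the interface text tells. Its arguments: {"type":"object","properties":{"moves":{"type":"array"},"claw":{"type":"number"},"newtons":{"type":"number"}},"required":["moves"]}

```bash
mkdir -p pics
cat > h.py <<'E'
import numpy as np, cv2
from cell import env
def snap(n,f=None):
    c=env.calibration(n); im,d=env.snapshot(n)
    if f: cv2.imwrite(f'pics/{f}.png',im)
    np.savez(f'/tmp/{f or n}.npz',im=im,d=d,K=c['mtx'],T=c['camera_from_world'])
    return im,d,c
def cast(K,T,uv,z):
    uv=np.atleast_2d(np.asarray(uv,float)); r=np.c_[uv,np.ones(len(uv))]@np.linalg.inv(K).T
    R,t=T[:3,:3],T[:3,3]; o=-R.T@t; w=r@R
    return o+w*((z-o[2])/w[:,2])[:,None]
def cloud(d,K,T):
    v,u=np.mgrid[:d.shape[0],:d.shape[1]]
    p=np.stack([(u-K[0,2])/K[0,0]*d,(v-K[1,2])/K[1,1]*d,d],-1)
    return (p-T[:3,3])@T[:3,:3]
E
python3 - <<'E'
from h import *
for n in ('top','side','wrist'):
    im,d,c=snap(n,n); T=np.array(c['camera_from_world']);print(n,-T[:3,:3].T@T[:3,3],T[2,:3],c['mtx'][0][0])
s=env.read_state();print({k:np.round(s[k],3) for k in s},env.finger_overhang)
E
```

```text
top [ 397.10103222   16.25595309 1014.17343128] [ 0.16547128 -0.01491937 -0.98610175] 604.0176111589969
side [ 415.85695676 -723.74404887  517.79200834] [ 0.15095557  0.82677911 -0.54189365] 564.3668731046367
wrist [ 267.31777712 -596.9688793   385.21251312] [-0.24597038 -0.07846093 -0.9660965 ] 349.9236318692879
{'clock': np.float64(0.15), 'q': array([ 1.217,  0.468, -0.012,  1.603,  0.006,  1.071, -0.056]), 'joint_vel': array([ 0.001, -0.002,  0.   , -0.003,  0.001,  0.   , -0.   ]), 'tau': array([ 1.0000e-03, -5.2095e+01, -1.2000e-02, -2.4397e+01, -5.7000e-02,
        1.5000e-02,  0.0000e+00]), 'tcp_pos': array([ 198.56 , -618.502,  232.867]), 'ee_rot': array([[ 0.952,  0.306, -0.001],
       [ 0.306, -0.952,  0.001],
       [-0.   , -0.001, -1.   ]]), 'contact_force': array([-0.23 ,  0.387, -0.581]), 'moment': array([-0.042,  0.036, -0.038]), 'opening': np.float64(1.003)} 19.0
```

View pics/top.png

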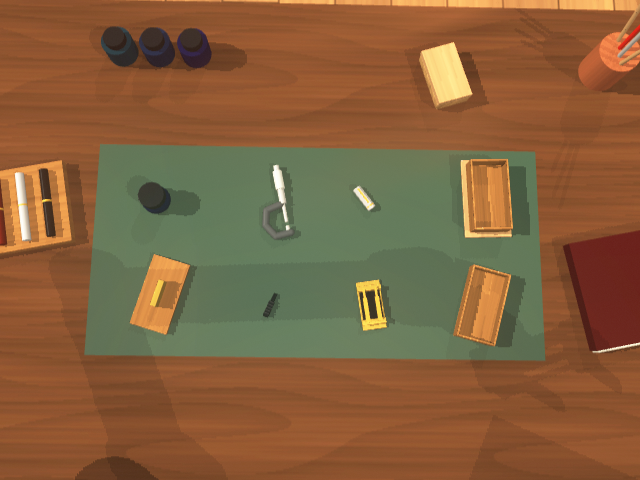

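View pics/side.png

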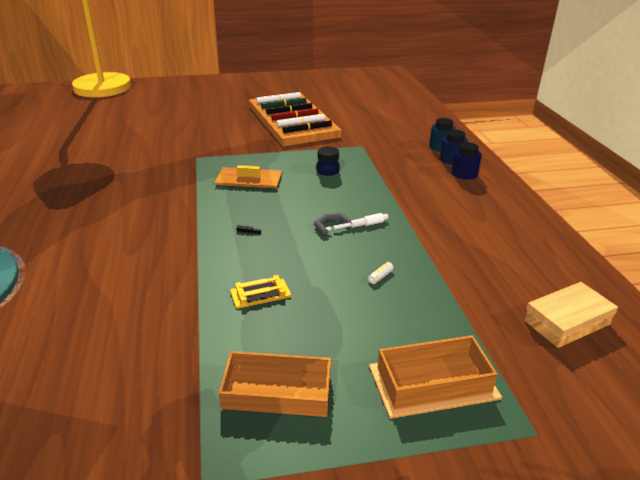

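```bash
cat > m.py <<'E'
from h import *
def objs(n,lo=3.5,rows=None):
    z=np.load(f'/tmp/{n}.npz'); im,d,K,T=z['im'],z['d'],z['K'],z['T']
    P=cloud(d,K,T); m=((d>0)&(P[...,2]>lo)&(P[...,2]<100)&(P[...,0]>330)&(P[...,0]<700)&(abs(P[...,1])<420)).astype(np.uint8)
    m=cv2.morphologyEx(m,cv2.MORPH_OPEN,np.ones((3,3)))
    k,l,st,ce=cv2.connectedComponentsWithStats(m)
    for i in range(1,k):
        if st[i,4]<40: continue
        q=P[l==i]; h=np.percentile(q[:,2],[50,97]); 
        r=cv2.minAreaRect(q[:,:2].astype(np.float32))
        print(n,np.round(ce[i]),st[i,4],'h',h.round(1),'rect',np.round(r[0],1),np.round(r[1],1),round(r[2],1))
if __name__=='__main__':
    for n in('top','side'):
        z=np.load(f'/tmp/{n}.npz');P=cloud(z['d'],z['K'],z['T']);
        g=z['im'];mm=(g[...,1]>1.25*g[...,2].astype(float))&(z['d']>0);q=P[mm];q=q[abs(q[:,2])<12];print('mat z',np.median(q[:,2]),q[:,2].std(), np.linalg.lstsq(np.c_[q[:,:2],np.ones(len(q))],q[:,2],rcond=None)[0])
        objs(n)
E
python3 m.py
python3 - <<'E'
from h import *
im=cv2.imread('pics/top.png');a=cv2.resize(im[140:360,90:330],None,fx=2,fy=2,interpolation=3);b=cv2.resize(im[140:360,330:550],None,fx=2.6,fy=2.6)
cv2.imwrite('pics/c1.png',cv2.resize(im[140:360,340:550],None,fx=2.7,fy=2.7,interpolation=cv2.INTER_CUBIC))
E
```

```text
mat z 0.7671429020825714 1.8589300576665508 [-3.13056170e-04 -5.40686256e-04  9.88613863e-01]
top [488. 200.] 3104 h [ 9.4 37.3] rect [ 638.8 -290.6] [123.   83.7] 2.2
top [277. 207.] 843 h [13.  17.7] rect [629.6  76.8] [126.9  51.1] 12.9
top [154. 197.] 770 h [44.3 48.2] rect [631.1 278.6] [55.5 45.5] 79.3
top [364. 197.] 221 h [13.1 17.7] rect [640.9 -79.8] [44.2 16.5] 36.9
top [ 69. 228.] 216 h [16.4 20.8] rect [584.  413.9] [12.  56.4] 89.9
top [160. 294.] 2851 h [10.3 29.6] rect [472.3 260.1] [ 66.3 120.6] 73.9
top [482. 305.] 3169 h [ 9.3 31.6] rect [ 462.  -277.2] [ 72.8 125.7] 74.9
top [371. 304.] 963 h [ 9.  18.4] rect [459.2 -90.9] [79.3 39.7] 8.1
top [269. 306.] 109 h [ 7.7 12. ] rect [453.7  77.8] [ 9.6 36. ] 68.4
mat z 0.3758212237840292 1.621019919387444 [-6.23793814e-03  2.18493519e-03  4.65188004e+00]
side [293. 140.] 169 h [11.2 18.4] rect [583.5 411.9] [56.  14.2] 2.8
side [328. 161.] 570 h [30.8 45.7] rect [630.5 269.5] [45.8 44.8] 17.8
side [249. 177.] 1147 h [ 9.8 29.5] rect [471.6 257.5] [ 69.  120.9] 74.6
side [348. 221.] 691 h [11.2 15.6] rect [629.8  73.1] [127.   49.1] 12.1
side [246. 229.] 83 h [7.2 9.4] rect [451.1  76.7] [10.6 30.4] 68.6
side [381. 273.] 252 h [11.3 15.4] rect [639.3 -81.9] [46.9 14.4] 37.1
side [260. 291.] 1085 h [ 7.1 16.6] rect [458.4 -93.1] [79.  42.6] 8.9
side [430. 376.] 6553 h [12. 36.] rect [ 638.  -292.4] [123.9  81.5] 0.2
side [276. 384.] 6149 h [10.6 30.3] rect [ 459.6 -274.3] [ 67.7 120.1] 74.9
```

View pics/c1.png

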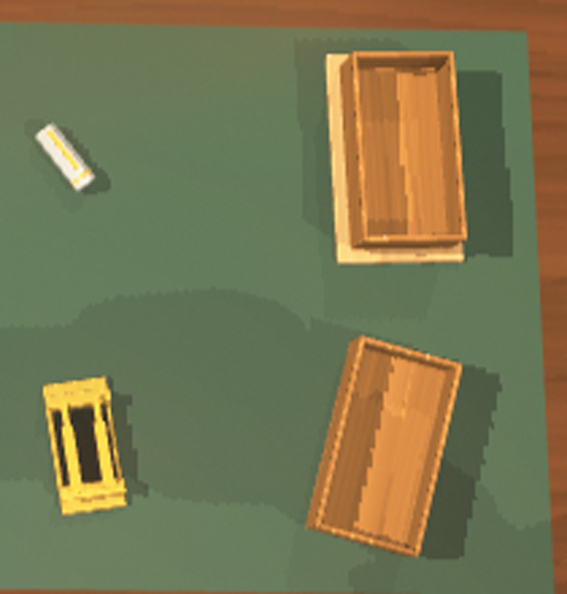

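Call:
servo_tool:
  moves:
    - [0,0,0,0,0,7.9]
    - [0,0,0,0,0,7.9]
    - [0,0,0,0,0,7.9]
    - [0,0,0,0,0,7.9]
    - [0,0,0,0,0,7.8]
    - [25,-45,0,0,0,0]
    - [25,-45,0,0,0,0]
    - [25,-45,0,0,0,0]
    - [10,-45,0,0,0,0]
    - [0,-45,0,0,0,0]
  claw: 60

```text
clock: 1.15
tcp_pos: [359.4, -441.8, 233.2]
ee_rot: [[0.931, -0.366, 0.0], [-0.366, -0.931, 0.0], [0.0, -0.0, -1.0]]
contact_force: [0.3, -0.4, 0.5]
opening: 0.652
```

```bash
cat > go.py <<'E'
# usage: go.py x y z yaw : tool-frame turn (deg about tool z), then shift after turning
from h import *; import sys
def go(x,y,z,yaw=None):
    s=env.read_state();R=np.array(s['ee_rot']);p=np.array(s['tcp_pos'])
    cy=np.degrees(np.arctan2(R[1,0],R[0,0])); yaw=cy if yaw is None else yaw
    a=np.radians(yaw);R2=np.array([[np.cos(a),np.sin(a),0],[np.sin(a),-np.cos(a),0],[0,0,-1]])
    print('t',round(s['clock'],2),'at',p.round(1),'yaw',round(cy,2),'tilt',R[:,2].round(3),'q1,q7',np.round(s['q'][[0,6]] if hasattr(s['q'],'shape') else [s['q'][0],s['q'][6]],2),'F',np.round(s['contact_force'],1),'op',np.round(s['opening']*91.9,1))
    print('turn',round(cy-yaw,2),'shift',(R2.T@(np.array([x,y,z])-p)).round(1))
if __name__=='__main__': go(*map(float,sys.argv[1:]))
E
python3 go.py 452.5 77.3 120 -21.6
python3 - <<'E'
from h import *
# rim fits
for n in('top','side'):
    z=np.load(f'/tmp/{n}.npz'); P=cloud(z['d'],z['K'],z['T'])
    for nm,(a,b),zz in (('deep',(638,-291),36),('upper',(461,-276),30)):
        m=(abs(P[...,2]-zz)<4)&(abs(P[...,0]-a)<75)&(abs(P[...,1]-b)<60)&(z['d']>0)
        m=cv2.morphologyEx(m.astype(np.uint8),cv2.MORPH_OPEN,np.ones((2,2)))>0
        # ray cast on rim plane
        v,u=np.nonzero(m);q=cast(z['K'],z['T'],np.c_[u,v],zz)
        r=cv2.minAreaRect(q[:,:2].astype(np.float32));print(n,nm,len(q),np.round(r[0],1),np.round(r[1],1),round(r[2],2))
E
```

```text
t 1.15 at [ 359.4 -441.8  233.2] yaw -21.48 tilt [ 0.  0. -1.] q1,q7 [ 0.78 -1.1 ] F [ 0.3 -0.4  0.5] op 60.0
turn 0.12 shift [-104.5 -516.9  113.2]
top deep 443 [ 642.8 -290.5] [120.2  65.4] 1.54
top upper 467 [ 458.8 -274.1] [ 65.2 120.2] 75.01
side deep 1076 [ 644.4 -294.1] [121.2  66.9] 1.65
side upper 1049 [ 460.2 -277.8] [ 67.1 119.6] 74.9
```

Call:
servo_tool:
  moves:
    - [-10,-50,0,0,0,0]
    - [-10,-50,0,0,0,0]
    - [-10,-50,0,0,0,0]
    - [-10,-50,0,0,0,0]
    - [-10,-50,0,0,0,0]
    - [-10,-50,10,0,0,0]
    - [-10,-50,20,0,0,0]
    - [-10,-50,30,0,0,0]
    - [-10,-50,30,0,0,0]
    - [-14,-17,23,0,0,0]
  claw: 40

```text
clock: 2.15
tcp_pos: [428.6, 5.8, 131.3]
ee_rot: [[0.931, -0.364, 0.002], [-0.364, -0.931, 0.002], [0.001, -0.002, -1.0]]
contact_force: [0.4, -0.9, 0.3]
opening: 0.435
```

```bash
cat > w.py <<'E'
# wrist view in world: colour-masked object near point; usage w.py name x y r z kind
from h import *; import sys
def wr(n,x,y,r,zz,kind):
    im,d,c=snap('wrist',n);K,T=np.array(c['mtx']),np.array(c['camera_from_world'])
    v,u=np.mgrid[:480,:640];q=cast(K,T,np.c_[u.ravel(),v.ravel()],zz).reshape(480,640,3)
    h=cv2.cvtColor(im,cv2.COLOR_BGR2HSV)
    m={'dark':h[...,2]<50,'pale':(h[...,1]<60)&(h[...,2]>110),'tall':(abs(cloud(d,K,T)[...,2]-zz)<4)&(d>0)}[kind]&(np.hypot(q[...,0]-x,q[...,1]-y)<r)
    m=cv2.morphologyEx(m.astype(np.uint8),cv2.MORPH_OPEN,np.ones((3,3)))
    k,l,st,ce=cv2.connectedComponentsWithStats(m);i=1+st[1:,4].argmax();p=q[l==i][:,:2].astype(np.float32)
    R=cv2.minAreaRect(p);print('px',ce[i].round(),st[i,4],'rect',np.round(R[0],1),np.round(R[1],1),round(R[2],1),'mean',p.mean(0).round(1))
    P=cloud(d,K,T)[l==i];P=P[abs(P[:,2]-zz)<30];print('depth pts med',np.median(P,0).round(1))
    cv2.drawContours(im,cv2.findContours((l==i).astype(np.uint8),0,2)[0],-1,(0,0,255),1);cv2.imwrite(f'pics/{n}.png',im)
if __name__=='__main__': wr(sys.argv[1],*map(float,sys.argv[2:6]),sys.argv[6])
E
python3 w.py w1 452.5 77.3 35 6 dark; python3 go.py 452.5 77.3 20 -21.6
```

```text
t 2.2 at [424.2   7.5 128.1] yaw -21.19 tilt [-0.006  0.002 -1.   ] q1,q7 [ 0.14 -2.14] F [-3.2  2.1 -3.4] op 40.2
turn 0.41 shift [  0.7 -75.3 108.1]Traceback (most recent call last):
  File "w.py", line 13, in <module>
    if __name__=='__main__': wr(sys.argv[1],*map(float,sys.argv[2:6]),sys.argv[6])
                             ~~^^^^^^^^^^^^^^^^^^^^^^^^^^^^^^^^^^^^^^^^^^^^^^^^^^^
  File "w.py", line 9, in wr
    k,l,st,ce=cv2.connectedComponentsWithStats(m);i=1+st[1:,4].argmax();p=q[l==i][:,:2].astype(np.float32)
                                                      ~~~~~~~~~~~~~~~^^
ValueError: attempt to get argmax of an empty sequence
```

View pics/w1.png

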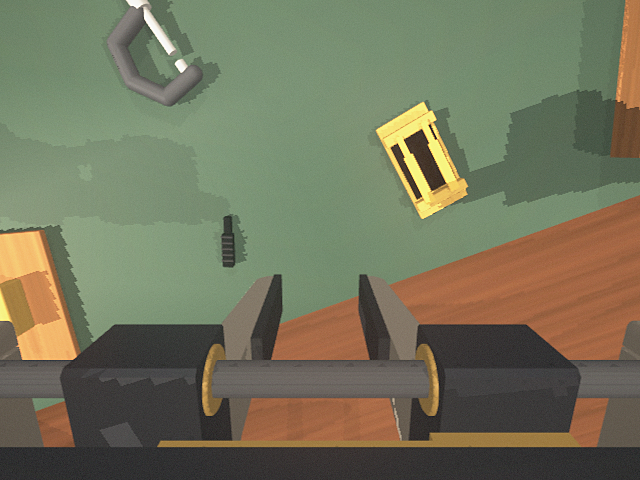

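Call:
servo_tool:
  moves:
    - [0,-20,0,0,0,0.4]
    - [0,-20,0,0,0,0]
    - [0,-20,0,0,0,0]
    - [0,-15,5,0,0,0]
    - [0,0,0,0,0,0]
    - [0,0,0,0,0,0]
    - [0,0,0,0,0,0]
    - [0,0,0,0,0,0]
    - [0,0,0,0,0,0]
    - [0,0,0,0,0,0]

```text
clock: 3.2
tcp_pos: [455.5, 71.2, 127.1]
ee_rot: [[0.927, -0.375, 0.0], [-0.375, -0.927, -0.0], [0.0, 0.0, -1.0]]
contact_force: [-0.5, 0.1, 0.9]
opening: 0.433
```

```bash
sed -i 's/<50/<70/' w.py; python3 w.py w2 452.5 77.3 35 6 dark; python3 go.py 452.5 77.3 20 -21.6
```

```text
px [313. 229.] 134 rect [467.3  71.2] [ 7.3 15.6] 67.9 mean [466.7  71.5]
depth pts med [466.7  71.    7.4]
t 3.25 at [455.5  71.3 127.1] yaw -22.02 tilt [ 0. -0. -1.] q1,q7 [ 0.01 -2.31] F [ 0.4 -0.3  0.5] op 40.0
turn -0.42 shift [ -4.9  -4.5 107.1]
```

View pics/w2.png

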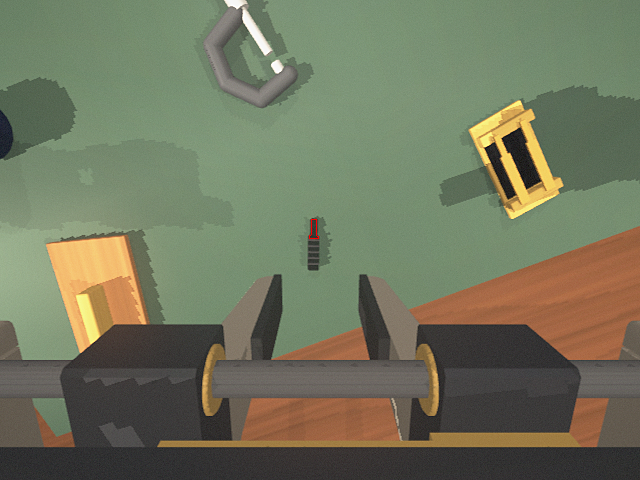

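Run:
```python
from h import *
z=np.load('/tmp/w2.npz');q=cast(z['K'],z['T'],[[313.5,216],[313.5,270]],6);print(q,q.mean(0), np.linalg.norm(q[0]-q[1]),np.degrees(np.arctan2(*(q[0]-q[1])[[1,0]])))
from go import go; go(*q.mean(0)[:2],20,-21.8)
# tcp projected
s=env.read_state();p=np.r_[np.array(s['tcp_pos'])+[0,0,-19],1];c=env.calibration('wrist');k=c['mtx']@(c['camera_from_world']@p)[:3];print(k[:2]/k[2])
```

```text
[[476.70210812  67.26731076   6.        ]
 [434.83702025  84.49182785   6.        ]] [455.76956419  75.8795693    6.        ] 45.26996323809217 -22.363693874639495
t 3.25 at [455.5  71.3 127.1] yaw -22.02 tilt [ 0. -0. -1.] q1,q7 [ 0.01 -2.31] F [ 0.4 -0.3  0.5] op 40.0
turn -0.22 shift [ -1.4  -4.3 107.1]
[318.71284183 291.33496339]
```

Call:
servo_tool:
  moves:
    - [-2,-2.2,10,0,0,0]
    - [-2,-2,20,0,0,0]
    - [0,0,20,0,0,0]
    - [0,0,20,0,0,0]
    - [0,0,15,0,0,0]
    - [0,0,10,0,0,0]
    - [0,0,6,0,0,0]
    - [0,0,5,0,0,0]
    - [0,0,0,0,0,0]
    - [0,0,0,0,0,0]
  claw: 30

```text
clock: 4.25
tcp_pos: [453.6, 77.1, 21.3]
ee_rot: [[0.927, -0.375, 0.001], [-0.375, -0.927, 0.0], [0.001, -0.0, -1.0]]
contact_force: [-0.9, 0.1, 1.4]
opening: 0.326
```

Call:
servo_tool:
  moves:
    - [0,0,0,0,0,0]
    - [0,0,0,0,0,0]
    - [0,0,0,0,0,0]
    - [0,0,0,0,0,0]
    - [0,0,0,0,0,0]
    - [0,0,0,0,0,0]
    - [0,0,0,0,0,0]
    - [0,0,0,0,0,0]
    - [0,0,-5,0,0,0]
    - [0,0,-5,0,0,0]
  claw: 0
  newtons: 12

```text
clock: 5.25
tcp_pos: [453.0, 77.0, 31.1]
ee_rot: [[0.927, -0.374, -0.001], [-0.374, -0.927, -0.0], [-0.001, 0.0, -1.0]]
contact_force: [0.6, 0.3, -0.2]
opening: 0.097
```

Call:
servo_tool:
  moves:
    - [0,0,-12,0,0,-8]
    - [0,0,-12,0,0,-8]
    - [0,0,-12,0,0,-8]
    - [0,0,-12,0,0,-8]
    - [0,0,-12,0,0,-8]
    - [0,0,-12,0,0,-8]
    - [0,0,-12,0,0,-8]
    - [0,0,-12,0,0,-8]
    - [0,0,-12,0,0,-8]
    - [0,0,0,0,0,-8]

```text
clock: 6.25
tcp_pos: [454.2, 77.1, 140.6]
ee_rot: [[0.525, 0.851, 0.003], [0.851, -0.525, -0.0], [0.001, 0.003, -1.0]]
contact_force: [0.8, 0.1, -0.6]
opening: 0.094
```

Call:
servo_tool:
  moves:
    - [0,0,0,0,0,-8]
    - [0,0,0,0,0,-8]
    - [0,0,0,0,0,-8]
    - [0,0,0,0,0,-8]
    - [0,0,0,0,0,-1.6]
    - [-30,10,0,0,0,0]
    - [-30,15,0,0,0,0]
    - [-30,15,0,0,0,0]
    - [-30,20,0,0,0,0]
    - [-30,20,0,0,0,0]

```text
clock: 7.25
tcp_pos: [538.0, -72.2, 139.2]
ee_rot: [[-0.025, 1.0, -0.0], [1.0, 0.025, -0.001], [-0.001, -0.0, -1.0]]
contact_force: [0.3, 0.7, 1.1]
opening: 0.095
```

```bash
python3 go.py 643.5 -292 120 91.6
```

```text
t 7.25 at [538.  -72.2 139.2] yaw 91.44 tilt [-0.    -0.001 -1.   ] q1,q7 [ 0.64 -0.29] F [0.3 0.7 1.1] op 8.8
turn -0.16 shift [-222.7   99.4   19.2]
```

Call:
servo_tool:
  moves:
    - [-25,10,0,0,0,0]
    - [-25,10,0,0,0,0]
    - [-25,10,0,0,0,0]
    - [-25,10,0,0,0,0]
    - [-25,10,0,0,0,0]
    - [-25,10,0,0,0,0]
    - [-25,10,0,0,0,0]
    - [-25,10,0,0,0,0]
    - [-23,19,0,0,0,0]
    - [0,0,0,0,0,0]

```text
clock: 8.25
tcp_pos: [643.5, -295.0, 138.4]
ee_rot: [[-0.021, 1.0, 0.001], [1.0, 0.021, -0.002], [-0.002, 0.001, -1.0]]
contact_force: [-0.5, -0.1, -0.4]
opening: 0.094
```

```bash
python3 w.py w3 643.5 -292 90 36 tall; python3 go.py 643.5 -292 30 91.6
```

```text
px [344. 224.] 1582 rect [ 643.5 -290.1] [120.4  64.7] 1.6 mean [ 661.4 -277.5]
depth pts med [ 675.5 -261.9   37.2]
t 8.3 at [ 642.7 -292.3  138.3] yaw 91.35 tilt [-0.  0. -1.] q1,q7 [0.79 0.05] F [-0.5  0.1  0.1] op 9.0
turn -0.25 shift [  0.3   0.8 108.3]
```

View pics/w3.png

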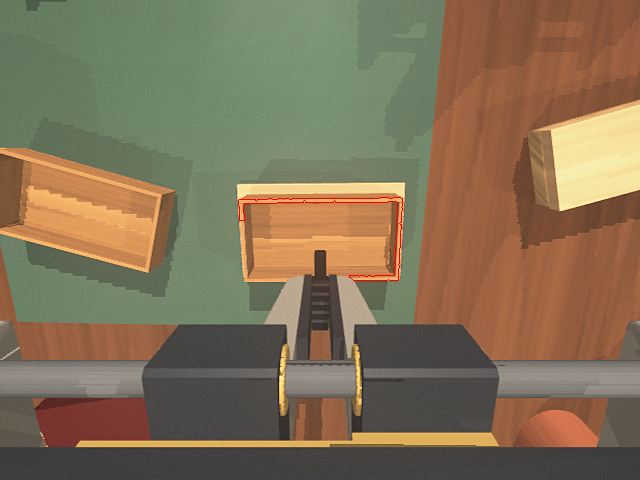

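Call:
servo_tool:
  moves:
    - [0,0,15,0,0,-0.2]
    - [0,0,20,0,0,0]
    - [0,0,20,0,0,0]
    - [0,0,20,0,0,0]
    - [0,0,15,0,0,0]
    - [0,0,10,0,0,0]
    - [0,0,5,0,0,0]
    - [0,0,3,0,0,0]
    - [0,0,0,0,0,0]
    - [0,0,0,0,0,0]

```text
clock: 9.3
tcp_pos: [643.2, -291.0, 31.8]
ee_rot: [[-0.031, 1.0, 0.001], [1.0, 0.031, -0.001], [-0.001, 0.001, -1.0]]
contact_force: [-0.2, -0.3, 0.2]
opening: 0.095
```

Call:
servo_tool:
  moves:
    - [0,0,0,0,0,0]
    - [0,0,0,0,0,0]
    - [0,0,0,0,0,0]
    - [0,0,0,0,0,0]
    - [0,0,-5,0,0,0]
    - [0,0,-15,0,0,0]
    - [0,0,-25,0,0,0]
    - [0,0,-25,0,0,0]
    - [0,0,-25,0,0,0]
    - [0,0,-15,0,0,0]
  claw: 30

```text
clock: 10.3
tcp_pos: [643.9, -290.9, 144.6]
ee_rot: [[-0.032, 0.999, 0.004], [1.0, 0.032, -0.001], [-0.002, 0.004, -1.0]]
contact_force: [-0.5, 0.2, 0.5]
opening: 0.327
```

```bash
python3 w.py w4 643.5 -290 60 14 dark; python3 go.py 459.5 -276 130 75.1;python3 go.py 459.5 -276 130 -15
```

```text
t 10.35 at [ 644.9 -291.2  146.5] yaw 91.8 tilt [ 0.006 -0.003 -1.   ] q1,q7 [0.79 0.06] F [ 0.4 -0.   2. ] op 30.1
turn 16.7 shift [ -33.  -183.    16.5]
t 10.35 at [ 644.9 -291.2  146.5] yaw 91.8 tilt [ 0.006 -0.003 -1.   ] q1,q7 [0.79 0.06] F [ 0.4 -0.   2. ] op 30.1
turn 106.8 shift [-183.    33.3   16.5]Traceback (most recent call last):
  File "w.py", line 13, in <module>
    if __name__=='__main__': wr(sys.argv[1],*map(float,sys.argv[2:6]),sys.argv[6])
                             ~~^^^^^^^^^^^^^^^^^^^^^^^^^^^^^^^^^^^^^^^^^^^^^^^^^^^
  File "w.py", line 9, in wr
    k,l,st,ce=cv2.connectedComponentsWithStats(m);i=1+st[1:,4].argmax();p=q[l==i][:,:2].astype(np.float32)
                                                      ~~~~~~~~~~~~~~~^^
ValueError: attempt to get argmax of an empty sequence
```

View pics/w4.png

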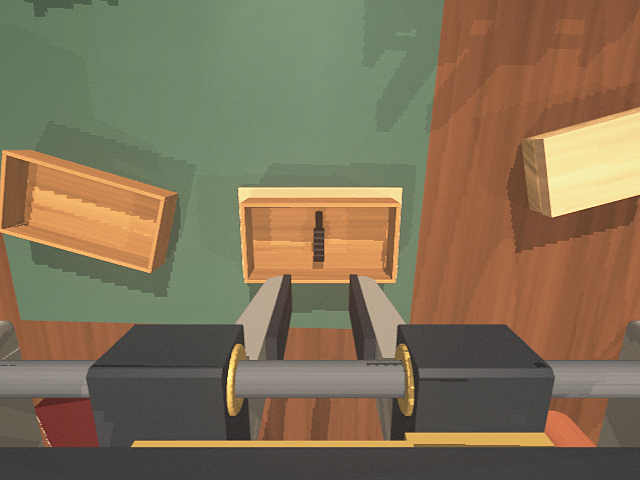

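Call:
servo_tool:
  moves:
    - [0,0,0,0,0,-8.1]
    - [0,0,0,0,0,-8.1]
    - [0,0,0,0,0,-8.1]
    - [0,0,0,0,0,-8.1]
    - [0,0,0,0,0,-8.1]
    - [0,0,0,0,0,-8.1]
    - [0,0,0,0,0,-8.1]
    - [0,0,0,0,0,-8.1]
    - [0,0,0,0,0,-8.1]
    - [0,0,0,0,0,0]
  claw: 89

```text
clock: 11.35
tcp_pos: [642.3, -290.8, 140.2]
ee_rot: [[-0.965, 0.264, -0.001], [0.264, 0.965, 0.001], [0.001, 0.001, -1.0]]
contact_force: [-1.2, 0.6, 0.4]
opening: 0.969
```

Call:
servo_tool:
  moves:
    - [25,-5,0,0,0,0]
    - [25,-5,0,0,0,0]
    - [25,-5,0,0,0,0]
    - [25,-5,0,0,0,0]
    - [25,-5,0,0,0,0]
    - [25,-5,0,0,0,0]
    - [20,-3,0,0,0,0]
    - [13,0,0,0,0,0]
    - [0,0,0,0,0,0]
    - [0,0,0,0,0,0]

```text
clock: 12.35
tcp_pos: [458.2, -274.6, 141.3]
ee_rot: [[-0.964, 0.265, 0.001], [0.265, 0.964, -0.0], [-0.001, -0.0, -1.0]]
contact_force: [-0.5, 0.1, 0.0]
opening: 0.968
```

```bash
python3 w.py w5 459.5 -276 90 30 tall; python3 go.py 459.5 -276 26 165
```

```text
px [328. 289.] 1105 rect [ 478.8 -279.6] [64.2 79.8] 74.9 mean [ 495.7 -279.7]
depth pts med [ 503.2 -278.7   31.1]
t 12.4 at [ 458.6 -274.5  141.3] yaw 164.66 tilt [ 0.001 -0.    -1.   ] q1,q7 [1.25 1.21] F [ 0.8 -0.1  0.2] op 89.2
turn -0.34 shift [ -1.3  -1.3 115.3]
```

View pics/w5.png

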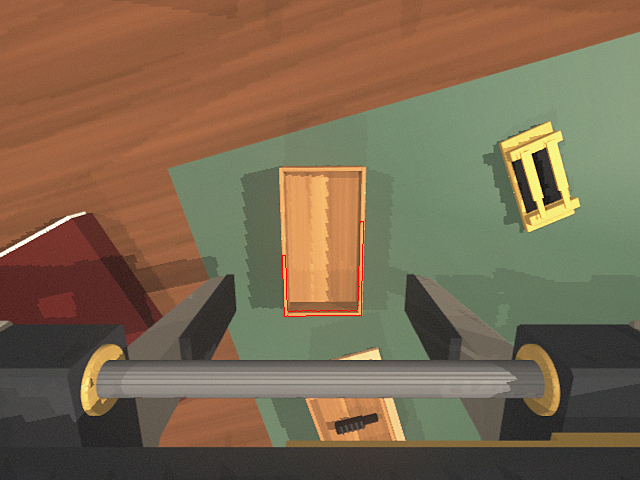

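Run:
```python
from h import *; from go import go
z=np.load('/tmp/w5.npz');q=cast(z['K'],z['T'],[[279,167],[366.5,167.5],[362.5,316.5],[284,316.5]],30)[:,:2];c=q.mean(0)
print(q.round(1),c,[np.linalg.norm(q[i]-q[i-1]).round(1) for i in range(4)],cv2.minAreaRect(q.astype(np.float32)))
go(*c,25,165)
```

```text
[[ 392.6 -288.8]
 [ 410.1 -226.7]
 [ 526.7 -257.9]
 [ 509.5 -320.6]] [ 459.72671699 -273.50186624] [np.float64(121.1), np.float64(64.6), np.float64(120.7), np.float64(64.9)] ((459.6562805175781, -273.37982177734375), (64.94903564453125, 121.29885864257812), 74.7944107055664)
t 12.4 at [ 458.6 -274.5  141.3] yaw 164.66 tilt [ 0.001 -0.    -1.   ] q1,q7 [1.25 1.21] F [ 0.8 -0.1  0.2] op 89.2
turn -0.34 shift [ -0.9   1.2 116.3]
```

Call:
servo_tool:
  moves:
    - [-1,1,15,0,0,-0.3]
    - [0,0,20,0,0,0]
    - [0,0,25,0,0,0]
    - [0,0,20,0,0,0]
    - [0,0,15,0,0,0]
    - [0,0,10,0,0,0]
    - [0,0,7,0,0,0]
    - [0,0,3,0,0,0]
    - [0,0,0,0,0,0]
    - [0,0,0,0,0,0]

```text
clock: 13.4
tcp_pos: [459.1, -273.9, 26.5]
ee_rot: [[-0.966, 0.259, 0.001], [0.259, 0.966, -0.001], [-0.001, -0.0, -1.0]]
contact_force: [0.1, -0.5, -0.4]
opening: 0.967
```

Call:
servo_tool:
  moves:
    - [0,0,0,0,0,0]
    - [0,0,0,0,0,0]
    - [0,0,0,0,0,0]
    - [0,0,0,0,0,0]
    - [0,0,0,0,0,0]
    - [0,0,0,0,0,0]
    - [0,0,0,0,0,0]
    - [0,0,0,0,0,0]
    - [0,0,0,0,0,0]
    - [0,0,0,0,0,0]
  claw: 40
  newtons: 20

```text
clock: 14.4
tcp_pos: [458.8, -273.7, 26.2]
ee_rot: [[-0.966, 0.259, 0.0], [0.259, 0.966, -0.0], [-0.0, -0.0, -1.0]]
contact_force: [-1.1, 0.1, 5.7]
opening: 0.693
```

```bash
python3 go.py 643.5 -290.5 120 181.6
```

```text
t 14.4 at [ 458.8 -273.7   26.2] yaw 165.0 tilt [ 0. -0. -1.] q1,q7 [1.12 1.08] F [-1.1  0.1  5.7] op 63.7
turn -16.6 shift [-184.1  -21.9  -93.8]
```

Call:
servo_tool:
  moves:
    - [0,0,-5,0,0,0]
    - [0,0,-15,0,0,0]
    - [0,0,-20,0,0,0]
    - [0,0,-20,0,0,-4]
    - [0,0,-20,0,0,-5]
    - [0,0,-10,0,0,-5]
    - [0,0,0,0,0,-2.6]
    - [-10,0,0,0,0,0]
    - [-20,-5,0,0,0,0]
    - [-20,-5,0,0,0,0]

```text
clock: 15.4
tcp_pos: [509.8, -282.5, 116.3]
ee_rot: [[-1.0, -0.026, -0.0], [-0.026, 1.0, -0.0], [0.0, -0.0, -1.0]]
contact_force: [0.2, -0.2, -2.1]
opening: 0.697
```

Call:
servo_tool:
  moves:
    - [-20,-2,0,0,0,0]
    - [-20,-2,0,0,0,0]
    - [-20,-2,0,0,0,0]
    - [-20,-2,0,0,0,0]
    - [-20,-2,0,0,0,0]
    - [-20,-2,0,0,0,0]
    - [-10,0,0,0,0,0]
    - [-4,0,0,0,0,0]
    - [0,0,0,0,0,0]
    - [0,0,0,0,0,0]

```text
clock: 16.4
tcp_pos: [642.5, -290.6, 115.8]
ee_rot: [[-1.0, -0.028, -0.001], [-0.028, 1.0, -0.0], [0.001, -0.0, -1.0]]
contact_force: [1.2, 0.1, -1.3]
opening: 0.697
```

Run:
```python
from h import *; from go import go
snap('wrist','w6'); go(642.7,-290.5,60,181.6)
im,d,c=snap('side','s6');im2=cv2.imread('pics/w6.png')
cv2.imwrite('pics/s6c.png',np.hstack([cv2.resize(im2,(400,300)),cv2.resize(im[240:480,260:580],(400,300))]))
```

```text
t 16.45 at [ 642.5 -290.7  115.9] yaw -178.42 tilt [-0.001 -0.    -1.   ] q1,q7 [0.95 1.45] F [-0.1 -0.4 -0.9] op 64.0
turn -360.02 shift [-0.2  0.2 55.9]
```

View pics/s6c.png

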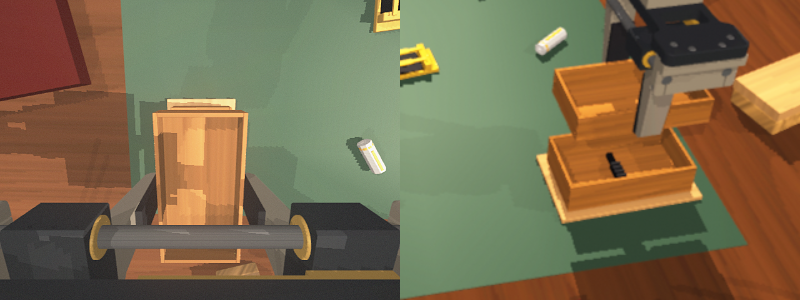

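Call:
servo_tool:
  moves:
    - [0,0,10,0,0,0]
    - [0,0,15,0,0,0]
    - [0,0,10,0,0,0]
    - [0,0,6,0,0,0]
    - [0,0,4,0,0,0]
    - [0,0,4,0,0,0]
    - [0,0,4,0,0,0]
    - [0,0,2,0,0,0]
    - [0,0,1,0,0,0]
    - [0,0,0,0,0,0]

```text
clock: 17.5
tcp_pos: [643.3, -290.5, 60.0]
ee_rot: [[-1.0, -0.028, 0.0], [-0.028, 1.0, -0.0], [-0.0, -0.0, -1.0]]
contact_force: [-0.6, -0.1, -1.3]
opening: 0.696
```

```bash
python3 go.py 642.7 -290.5 58.5 -178.4
```

```text
t 17.5 at [ 643.3 -290.5   60. ] yaw -178.39 tilt [ 0. -0. -1.] q1,q7 [0.93 1.42] F [-0.6 -0.1 -1.3] op 63.9
turn 0.01 shift [0.6 0.  1.5]
```

Call:
servo_tool:
  moves:
    - [0,0,1,0,0,0]
    - [0,0,0.7,0,0,0]
    - [0,0,0,0,0,0]
    - [0,0,0,0,0,0]
    - [0,0,0,0,0,0]
    - [0,0,0,0,0,0]
    - [0,0,0,0,0,0]
    - [0,0,0,0,0,0]
    - [0,0,0,0,0,0]
    - [0,0,0,0,0,0]

```text
clock: 18.5
tcp_pos: [643.3, -290.5, 58.3]
ee_rot: [[-1.0, -0.028, 0.0], [-0.028, 1.0, -0.0], [-0.0, -0.0, -1.0]]
contact_force: [-0.1, 0.1, -0.4]
opening: 0.693
```

Call:
servo_tool:
  moves:
    - [0,0,0,0,0,0]
    - [0,0,0,0,0,0]
    - [0,0,0,0,0,0]
    - [0,0,0,0,0,0]
    - [0,0,-5,0,0,0]
    - [0,0,-15,0,0,0]
    - [0,0,-20,0,0,0]
    - [0,0,-20,0,0,0]
    - [0,0,-20,0,0,0]
    - [0,0,-15,0,0,0]
  claw: 88

```text
clock: 19.5
tcp_pos: [644.0, -290.6, 156.5]
ee_rot: [[-1.0, -0.028, 0.002], [-0.028, 1.0, -0.001], [-0.002, -0.001, -1.0]]
contact_force: [0.9, 0.1, -0.5]
opening: 0.958
```

```bash
cat > rim.py <<'E'
from h import *
def rim(n,zz,c=(643.5,-290.5)):
    im,d,cc=snap(n,n+'r');K,T=np.array(cc['mtx']),np.array(cc['camera_from_world']);P=cloud(d,K,T)
    m=(abs(P[...,2]-zz)<4)&(abs(P[...,0]-c[0])<75)&(abs(P[...,1]-c[1])<50)&(d>0)
    m=cv2.morphologyEx(m.astype(np.uint8),cv2.MORPH_OPEN,np.ones((2,2)))>0
    v,u=np.nonzero(m);q=cast(K,T,np.c_[u,v],zz);r=cv2.minAreaRect(q[:,:2].astype(np.float32))
    A=np.linalg.lstsq(np.c_[P[m][:,:2]-c,np.ones(m.sum())],P[m][:,2],rcond=None)[0]
    print(n,m.sum(),np.round(r[0],1),np.round(r[1],1),round(r[2],2),'plane',A.round(3))
E
python3 -c "
from rim import *
from go import go
for n in('top','side'): rim(n,62)
go(640,-81,140,127)
im=cv2.imread('pics/sider.png');cv2.imwrite('pics/s7.png',cv2.resize(im[300:480,300:580],None,fx=2.5,fy=2.5))"
```

```text
top 340 [ 641.9 -291.7] [119.   65.2] 1.55 plane [-0.296  1.318 61.855]
side 1057 [ 643.1 -295.4] [121.3  66.8] 1.59 plane [-0.166 -0.66  55.841]
t 19.6 at [ 644.7 -290.8  156.9] yaw -178.41 tilt [ 0.004 -0.002 -1.   ] q1,q7 [0.96 1.47] F [ 0.6 -0.3  0.1] op 87.8
turn -305.41 shift [170.4 122.5  16.9]
```

View pics/s7.png

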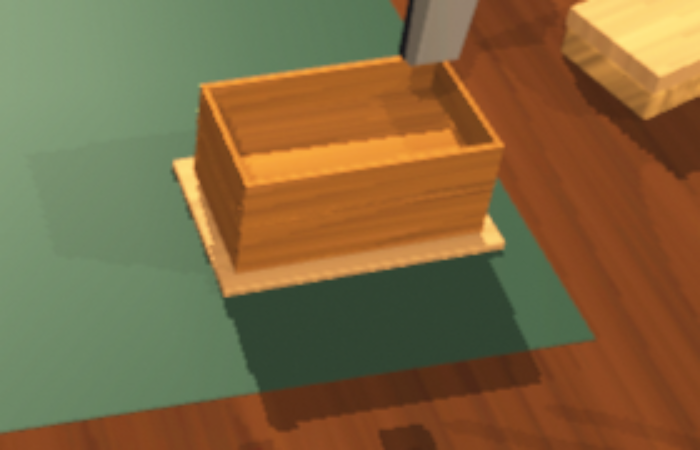

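Call:
servo_tool:
  moves:
    - [0,0,0,0,0,-7]
    - [0,0,0,0,0,-7]
    - [0,0,0,0,0,-7]
    - [0,0,0,0,0,-7]
    - [0,0,0,0,0,-7.3]
    - [-5,10,0,0,0,0]
    - [-10,20,0,0,0,0]
    - [-15,25,0,0,0,0]
    - [-15,25,0,0,0,0]
    - [-15,25,0,0,0,0]
  claw: 45

```text
clock: 20.6
tcp_pos: [627.3, -168.6, 152.9]
ee_rot: [[-0.801, -0.598, -0.001], [-0.598, 0.801, 0.0], [0.001, 0.001, -1.0]]
contact_force: [0.1, 1.0, -0.3]
opening: 0.487
```

```bash
python3 go.py 640 -81 130 -143.1
```

```text
t 20.6 at [ 627.3 -168.6  152.9] yaw -143.27 tilt [-0.001  0.    -1.   ] q1,q7 [0.91 1.82] F [ 0.1  1.  -0.3] op 44.8
turn -0.17 shift [-62.7  62.4  22.9]
```

Call:
servo_tool:
  moves:
    - [-15,15,5,0,0,-0.2]
    - [-15,15,5,0,0,0]
    - [-15,15,5,0,0,0]
    - [-12,12,5,0,0,0]
    - [-6,5,3,0,0,0]
    - [0,0,0,0,0,0]
    - [0,0,0,0,0,0]
    - [0,0,0,0,0,0]
    - [0,0,0,0,0,0]
    - [0,0,0,0,0,0]

```text
clock: 21.6
tcp_pos: [641.1, -83.9, 130.4]
ee_rot: [[-0.798, -0.602, 0.0], [-0.602, 0.798, -0.0], [-0.0, -0.0, -1.0]]
contact_force: [-0.3, 0.7, -0.1]
opening: 0.493
```

```bash
python3 w.py w8 640 -81 35 10 pale; python3 go.py 640 -81 21 -143.1
```

```text
px [325. 244.] 4720 rect [640. -81.] [69.4 69. ] 37.0 mean [640. -80.]
depth pts med [641.3 -78.1   2.1]
t 21.65 at [641.1 -83.7 130.3] yaw -142.96 tilt [ 0. -0. -1.] q1,q7 [0.77 1.68] F [0.4 0.1 0.1] op 44.8
turn 0.14 shift [ -0.8   2.9 109.3]
```

View pics/w8.png

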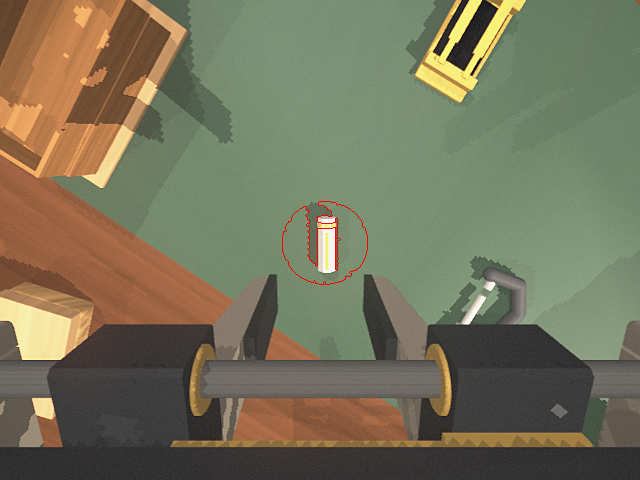

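Run:
```python
from h import *; from go import go
z=np.load('/tmp/w8.npz');q=cast(z['K'],z['T'],[[327,216.5],[327,272]],9);print(q,np.linalg.norm(q[0]-q[1]));go(*q.mean(0)[:2],21,-143)
```

```text
[[621.09629053 -92.76890793   9.        ]
 [658.23209016 -64.51557209   9.        ]] 46.66174664539919
t 21.65 at [641.1 -83.7 130.3] yaw -142.96 tilt [ 0. -0. -1.] q1,q7 [0.77 1.68] F [0.4 0.1 0.1] op 44.8
turn 0.04 shift [ -1.9   4.9 109.3]
```

Call:
servo_tool:
  moves:
    - [-1.5,2.4,15,0,0,0]
    - [0,2.4,20,0,0,0]
    - [0,0,20,0,0,0]
    - [0,0,20,0,0,0]
    - [0,0,15,0,0,0]
    - [0,0,10,0,0,0]
    - [0,0,6,0,0,0]
    - [0,0,3,0,0,0]
    - [0,0,0,0,0,0]
    - [0,0,0,0,0,0]
  claw: 40

```text
clock: 22.65
tcp_pos: [639.9, -78.3, 22.0]
ee_rot: [[-0.798, -0.603, 0.001], [-0.603, 0.798, -0.0], [-0.001, -0.001, -1.0]]
contact_force: [-0.1, 0.5, 0.2]
opening: 0.437
```

Call:
servo_tool:
  moves:
    - [0,0,0,0,0,0]
    - [0,0,0,0,0,0]
    - [0,0,0,0,0,0]
    - [0,0,0,0,0,0]
    - [0,0,0,0,0,0]
    - [0,0,0,0,0,0]
    - [0,0,0,0,0,0]
    - [0,0,0,0,0,0]
    - [0,0,-5,0,0,0]
    - [0,0,-10,0,0,0]
  claw: 0
  newtons: 12

```text
clock: 23.65
tcp_pos: [638.7, -78.3, 35.9]
ee_rot: [[-0.797, -0.603, -0.002], [-0.603, 0.797, 0.0], [0.001, 0.001, -1.0]]
contact_force: [0.5, 0.9, -0.6]
opening: 0.153
```

Call:
servo_tool:
  moves:
    - [0,0,-12,0,0,7.8]
    - [0,0,-12,0,0,7.8]
    - [0,0,-12,0,0,7.8]
    - [0,0,-12,0,0,7.8]
    - [0,0,-12,0,0,7.8]
    - [0,0,-12,0,0,7.8]
    - [0,0,-12,0,0,7.8]
    - [0,0,-12,0,0,7.8]
    - [0,0,-12,0,0,7.8]
    - [0,0,-6,0,0,7.8]

```text
clock: 24.65
tcp_pos: [639.9, -77.8, 152.2]
ee_rot: [[-0.753, 0.659, 0.002], [0.659, 0.753, 0.0], [-0.001, 0.002, -1.0]]
contact_force: [-0.5, -0.6, -0.2]
opening: 0.151
```

Call:
servo_tool:
  moves:
    - [0,0,0,0,0,7.8]
    - [0,0,0,0,0,7.8]
    - [0,0,0,0,0,7.8]
    - [0,0,0,0,0,7.8]
    - [0,0,0,0,0,7.8]
    - [0,0,0,0,0,8.4]
    - [-15,0,0,0,0,0]
    - [-25,0,0,0,0,0]
    - [-25,0,0,0,0,0]
    - [-25,0,0,0,0,0]

```text
clock: 25.65
tcp_pos: [641.9, -170.4, 150.6]
ee_rot: [[-0.033, 0.999, 0.0], [0.999, 0.033, -0.0], [-0.0, 0.0, -1.0]]
contact_force: [0.0, -0.0, 0.0]
opening: 0.152
```

```bash
python3 go.py 643.5 -290.5 140 91.6
```

```text
t 25.65 at [ 641.9 -170.4  150.6] yaw 91.92 tilt [ 0. -0. -1.] q1,q7 [ 0.65 -0.11] F [ 0. -0.  0.] op 13.9
turn 0.32 shift [-120.1   -1.8   10.6]
```

Call:
servo_tool:
  moves:
    - [-20,-1.8,0,0,0,0.3]
    - [-20,0,0,0,0,0]
    - [-25,0,0,0,0,0]
    - [-20,0,0,0,0,0]
    - [-20,0,0,0,0,0]
    - [-12,0,0,0,0,0]
    - [-3,0,0,0,0,0]
    - [0,0,0,0,0,0]
    - [0,0,0,0,0,0]
    - [0,0,0,0,0,0]

```text
clock: 26.65
tcp_pos: [643.6, -286.8, 150.5]
ee_rot: [[-0.027, 1.0, 0.0], [1.0, 0.027, 0.001], [0.001, 0.0, -1.0]]
contact_force: [-0.2, 0.6, -0.4]
opening: 0.15
```

Run:
```python
from h import *; from go import go
snap('wrist','w9'); go(643.5,-290.5,62.5,91.6)
```

```text
t 26.7 at [ 643.6 -287.   150.5] yaw 91.51 tilt [ 0.  0. -1.] q1,q7 [0.78 0.07] F [-0.1  0.  -0.1] op 13.3
turn -0.09 shift [-3.5 -0.2 88. ]
```

View pics/w9.png

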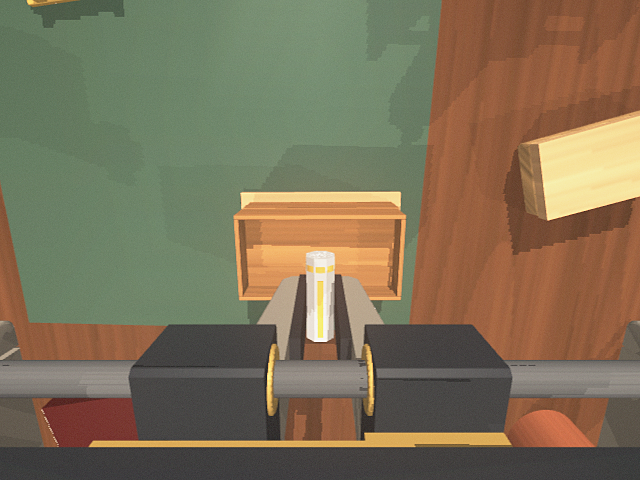

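Call:
servo_tool:
  moves:
    - [-3.5,0,10,0,0,0]
    - [0,0,20,0,0,0]
    - [0,0,20,0,0,0]
    - [0,0,15,0,0,0]
    - [0,0,10,0,0,0]
    - [0,0,6,0,0,0]
    - [0,0,4,0,0,0]
    - [0,0,2,0,0,0]
    - [0,0,0,0,0,0]
    - [0,0,0,0,0,0]

```text
clock: 27.7
tcp_pos: [643.8, -292.0, 63.9]
ee_rot: [[-0.024, 1.0, 0.001], [1.0, 0.024, -0.0], [-0.001, 0.001, -1.0]]
contact_force: [-0.3, -1.4, -1.3]
opening: 0.151
```

Run:
```python
from h import *; from go import go
z=np.load('/tmp/w9.npz');q=cast(z['K'],z['T'],[[235.5,214],[405.5,214],[401,299],[240,300]],62)[:,:2]
print(q.mean(0),[np.linalg.norm(q[i]-q[i-1]).round(1) for i in range(4)]); go(643.5,-290.5,62,91.6)
```

```text
[ 643.75359713 -291.25836823] [np.float64(65.0), np.float64(118.6), np.float64(64.2), np.float64(120.0)]
t 27.7 at [ 643.8 -292.    63.9] yaw 91.4 tilt [ 0.001 -0.    -1.   ] q1,q7 [0.75 0.03] F [-0.3 -1.4 -1.3] op 13.9
turn -0.2 shift [ 1.5 -0.2  1.9]
```

Call:
servo_tool:
  moves:
    - [0,0,1.5,0,0,0]
    - [0,0,0,0,0,0]
    - [0,0,0,0,0,0]
    - [0,0,0,0,0,0]
    - [0,0,0,0,0,0]
    - [0,0,0,0,0,0]
    - [0,0,0,0,0,0]
    - [0,0,0,0,0,0]
    - [0,0,0,0,0,0]
    - [0,0,0,0,0,0]

```text
clock: 28.7
tcp_pos: [643.4, -291.8, 61.7]
ee_rot: [[-0.024, 1.0, -0.0], [1.0, 0.024, -0.0], [-0.0, -0.0, -1.0]]
contact_force: [0.8, -0.3, 0.9]
opening: 0.148
```

Call:
servo_tool:
  moves:
    - [0,0,0,0,0,0]
    - [0,0,0,0,0,0]
    - [0,0,0,0,0,0]
    - [0,0,0,0,0,0]
    - [0,0,-5,0,0,0]
    - [0,0,-15,0,0,0]
    - [0,0,-25,0,0,0]
    - [0,0,-25,0,0,0]
    - [0,0,-15,0,0,0]
    - [0,0,-5,0,0,0]
  claw: 32

```text
clock: 29.7
tcp_pos: [644.6, -292.1, 154.8]
ee_rot: [[-0.024, 1.0, 0.004], [1.0, 0.024, -0.002], [-0.002, 0.004, -1.0]]
contact_force: [0.2, -0.1, -0.4]
opening: 0.35
```

Run:
```python
from h import *; from go import go
snap('wrist','w10'); go(472,259,140,-16)
```

```text
t 29.75 at [ 644.2 -292.1  154.2] yaw 91.39 tilt [ 0.003 -0.002 -1.   ] q1,q7 [0.78 0.07] F [-0.1  0.1  0.7] op 31.7
turn 107.39 shift [-317.5 -482.3   14.2]
```

View pics/w10.png

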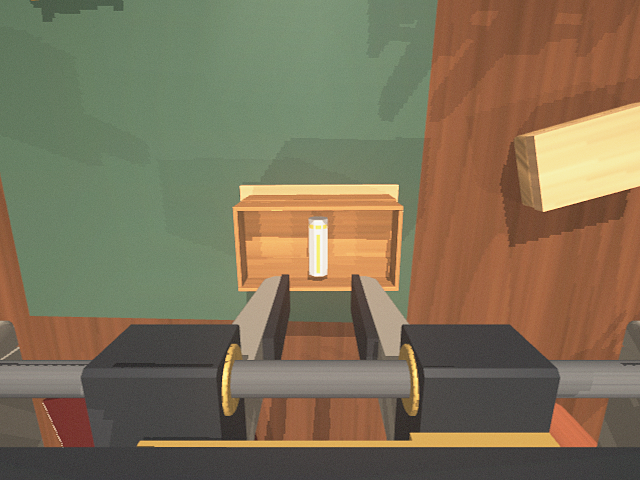

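Call:
servo_tool:
  moves:
    - [0,0,0,0,0,-8.1]
    - [0,0,0,0,0,-8.1]
    - [0,0,0,0,0,-8.1]
    - [0,0,0,0,0,-8.1]
    - [0,0,0,0,0,-8.1]
    - [0,0,0,0,0,-8.1]
    - [0,0,0,0,0,-8.1]
    - [0,0,0,0,0,-8.1]
    - [0,0,0,0,0,-8.1]
    - [10,20,0,0,0,0]
  claw: 45

```text
clock: 30.75
tcp_pos: [638.2, -273.4, 149.6]
ee_rot: [[-0.962, 0.273, -0.002], [0.273, 0.962, -0.0], [0.002, -0.001, -1.0]]
contact_force: [-0.5, 0.2, 0.6]
opening: 0.486
```

Call:
servo_tool:
  moves:
    - [20,30,0,0,0,0]
    - [20,30,0,0,0,0]
    - [20,30,0,0,0,0]
    - [20,30,0,0,0,0]
    - [20,30,0,0,0,0]
    - [20,30,0,0,0,0]
    - [20,30,0,0,0,0]
    - [20,30,0,0,0,0]
    - [20,30,0,0,0,0]
    - [20,30,0,0,0,0]

```text
clock: 31.75
tcp_pos: [526.6, 74.0, 150.9]
ee_rot: [[-0.963, 0.271, -0.002], [0.271, 0.963, -0.0], [0.002, -0.001, -1.0]]
contact_force: [0.7, 0.2, 0.7]
opening: 0.491
```

```bash
python3 go.py 472 259 140 164.3
```

```text
t 31.75 at [526.6  74.  150.9] yaw 164.29 tilt [-0.002 -0.    -1.   ] q1,q7 [0.56 0.56] F [0.7 0.2 0.7] op 45.1
turn -0.01 shift [102.6 163.3  10.9]
```

Call:
servo_tool:
  moves:
    - [18,28,0,0,0,0]
    - [18,28,0,0,0,0]
    - [18,28,0,0,0,0]
    - [18,28,0,0,0,0]
    - [15,24,0,0,0,0]
    - [8,15,0,0,0,0]
    - [4,8,0,0,0,0]
    - [0,0,0,0,0,0]
    - [0,0,0,0,0,0]
    - [0,0,0,0,0,0]

```text
clock: 32.75
tcp_pos: [476.0, 251.5, 151.4]
ee_rot: [[-0.962, 0.272, -0.0], [0.272, 0.962, -0.001], [0.0, -0.001, -1.0]]
contact_force: [0.2, 0.3, 0.4]
opening: 0.491
```

```bash
python3 w.py w11 472 259 40 30 tall; python3 go.py 472 259 32 164.3
```

```text
px [328. 232.] 677 rect [470.6 258.7] [ 9.7 43.8] 74.2 mean [469.9 258.7]
depth pts med [469.5 258.8  31.2]
t 32.8 at [476.  251.6 151.5] yaw 164.19 tilt [-0.    -0.001 -1.   ] q1,q7 [0.2  0.22] F [0.5 0.5 0.8] op 45.0
turn -0.11 shift [  5.9   6.1 119.5]
```

View pics/w11.png

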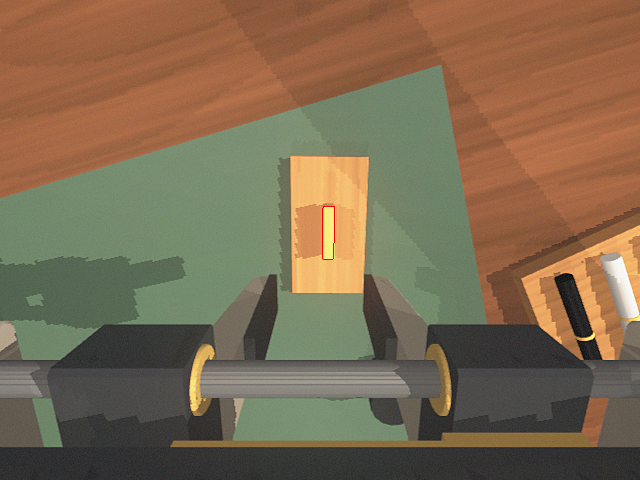

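Call:
servo_tool:
  moves:
    - [4,3,15,0,0,0]
    - [3.1,2.4,20,0,0,0]
    - [0,0,25,0,0,0]
    - [0,0,20,0,0,0]
    - [0,0,15,0,0,0]
    - [0,0,12,0,0,0]
    - [0,0,8,0,0,0]
    - [0,0,4,0,0,0]
    - [0,0,0,0,0,0]
    - [0,0,0,0,0,0]

```text
clock: 33.8
tcp_pos: [470.5, 260.3, 33.3]
ee_rot: [[-0.963, 0.271, 0.001], [0.271, 0.963, 0.0], [-0.001, 0.001, -1.0]]
contact_force: [-0.5, -0.1, -0.2]
opening: 0.493
```

Call:
servo_tool:
  moves:
    - [0,0,0,0,0,0]
    - [0,0,0,0,0,0]
    - [0,0,0,0,0,0]
    - [0,0,0,0,0,0]
    - [0,0,0,0,0,0]
    - [0,0,0,0,0,0]
    - [0,0,0,0,0,0]
    - [0,0,0,0,0,0]
    - [0,0,0,0,0,0]
    - [0,0,0,0,0,0]
  claw: 0
  newtons: 25

```text
clock: 34.8
tcp_pos: [470.2, 260.1, 32.9]
ee_rot: [[-0.963, 0.271, 0.0], [0.271, 0.963, -0.0], [-0.0, 0.0, -1.0]]
contact_force: [-0.1, -0.5, 2.2]
opening: 0.111
```

```bash
python3 go.py 643.7 -291 160 181.6
```

```text
t 34.8 at [470.2 260.1  32.9] yaw 164.31 tilt [ 0. -0. -1.] q1,q7 [0.06 0.06] F [-0.1 -0.5  2.2] op 10.2
turn -17.29 shift [-158.  -555.7 -127.1]
```

Call:
servo_tool:
  moves:
    - [0,0,-5,0,0,0]
    - [0,0,-15,0,0,0]
    - [0,0,-20,0,0,0]
    - [0,0,-20,0,0,-4]
    - [0,0,-20,0,0,-5]
    - [0,0,-20,0,0,-5]
    - [0,0,-15,0,0,-3.3]
    - [0,0,-5,0,0,0]
    - [-3,-10,0,0,0,0]
    - [-6,-20,0,0,0,0]

```text
clock: 35.8
tcp_pos: [479.4, 230.5, 152.7]
ee_rot: [[-1.0, -0.029, -0.0], [-0.029, 1.0, 0.0], [0.0, 0.0, -1.0]]
contact_force: [0.2, -0.1, -1.7]
opening: 0.109
```

Call:
servo_tool:
  moves:
    - [-8,-28,0,0,0,0]
    - [-9,-30,0,0,0,0]
    - [-9,-30,0,0,0,0]
    - [-9,-30,0,0,0,0]
    - [-9,-30,0,0,0,0]
    - [-9,-30,0,0,0,0]
    - [-9,-30,0,0,0,0]
    - [-9,-30,0,0,0,0]
    - [-9,-30,0,0,0,0]
    - [-9,-30,0,0,0,0]

```text
clock: 36.8
tcp_pos: [576.7, -67.5, 151.8]
ee_rot: [[-1.0, -0.026, -0.002], [-0.026, 1.0, -0.0], [0.002, -0.0, -1.0]]
contact_force: [0.0, 0.7, -0.4]
opening: 0.106
```

```bash
python3 go.py 643.7 -291 150 181.6
```

```text
t 36.8 at [576.7 -67.5 151.8] yaw -178.5 tilt [-0.002 -0.    -1.   ] q1,q7 [0.8  1.08] F [ 0.   0.7 -0.4] op 9.7
turn -360.1 shift [ -60.7 -225.3    1.8]
```

Call:
servo_tool:
  moves:
    - [-8,-28,0,0,0,0]
    - [-8,-28,0,0,0,0]
    - [-8,-28,0,0,0,0]
    - [-8,-28,0,0,0,0]
    - [-8,-28,0,0,0,0]
    - [-8,-28,0,0,0,0]
    - [-6,-24,0,0,0,0]
    - [-4,-18,0,0,0,0]
    - [-2,-8,0,0,0,0]
    - [0,0,0,0,0,0]

```text
clock: 37.8
tcp_pos: [642.6, -282.8, 151.6]
ee_rot: [[-1.0, -0.025, -0.002], [-0.025, 1.0, 0.0], [0.002, 0.0, -1.0]]
contact_force: [-0.2, 0.3, -1.7]
opening: 0.106
```

Call:
servo_tool:
  moves:
    - [0,0,0,0,0,0]
    - [0,0,0,0,0,0]
    - [0,0,0,0,0,0]
    - [0,0,0,0,0,0]
    - [0,0,0,0,0,0]
    - [0,0,0,0,0,0]
    - [0,0,0,0,0,0]
    - [0,0,0,0,0,0]
    - [0,0,0,0,0,0]
    - [0,0,0,0,0,0]

```text
clock: 38.8
tcp_pos: [643.3, -281.3, 152.8]
ee_rot: [[-1.0, -0.028, -0.0], [-0.028, 1.0, -0.0], [0.0, -0.0, -1.0]]
contact_force: [-0.3, -0.1, -1.5]
opening: 0.104
```

Run:
```python
from h import *; from go import go
go(643.5,-291,92,181.6)
snap('wrist','w12');im,d,c=snap('side','s12');im2=cv2.imread('pics/w12.png')
cv2.imwrite('pics/s12c.png',np.hstack([cv2.resize(im2,(400,300)),cv2.resize(im[210:450,280:600],(400,300))]))
```

```text
t 38.8 at [ 643.3 -281.3  152.8] yaw -178.4 tilt [-0. -0. -1.] q1,q7 [0.95 1.45] F [-0.3 -0.1 -1.5] op 9.6
turn -360.0 shift [ 0.1 -9.7 60.8]
```

View pics/s12c.png

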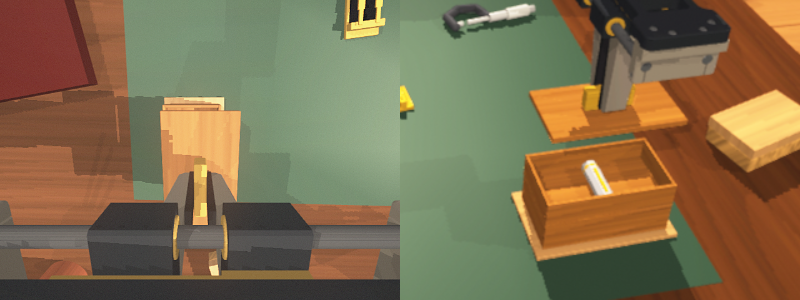

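Call:
servo_tool:
  moves:
    - [0,-5,0,0,0,0]
    - [0,-4.7,10,0,0,0]
    - [0,0,15,0,0,0]
    - [0,0,10,0,0,0]
    - [0,0,8,0,0,0]
    - [0,0,6,0,0,0]
    - [0,0,5,0,0,0]
    - [0,0,2,0,0,0]
    - [0,0,2,0,0,0]
    - [0,0,0,0,0,0]

```text
clock: 39.9
tcp_pos: [643.7, -291.0, 94.9]
ee_rot: [[-1.0, -0.028, 0.0], [-0.028, 1.0, -0.0], [-0.0, -0.0, -1.0]]
contact_force: [0.8, -0.9, -0.8]
opening: 0.102
```

Call:
servo_tool:
  moves:
    - [0,0,0,0,0,0]
    - [0,0,0,0,0,0]
    - [0,0,1,0,0,0]
    - [0,0,1,0,0,0]
    - [0,0,0.5,0,0,0]
    - [0,0,0,0,0,0]
    - [0,0,0,0,0,0]
    - [0,0,0,0,0,0]
    - [0,0,0,0,0,0]
    - [0,0,0,0,0,0]

```text
clock: 40.9
tcp_pos: [643.7, -291.0, 92.3]
ee_rot: [[-1.0, -0.028, 0.0], [-0.028, 1.0, -0.0], [-0.0, -0.0, -1.0]]
contact_force: [-0.1, 0.8, -1.1]
opening: 0.107
```

Call:
servo_tool:
  moves:
    - [0,0,0.8,0,0,0]
    - [0,0,0.5,0,0,0]
    - [0,0,0,0,0,0]
    - [0,0,0,0,0,0]
    - [0,0,0,0,0,0]
    - [0,0,0,0,0,0]
    - [0,0,0,0,0,0]
    - [0,0,0,0,0,0]
    - [0,0,0,0,0,0]
    - [0,0,0,0,0,0]

```text
clock: 41.9
tcp_pos: [643.6, -291.0, 91.0]
ee_rot: [[-1.0, -0.028, -0.0], [-0.028, 1.0, -0.0], [0.0, -0.0, -1.0]]
contact_force: [-0.3, 0.2, -1.4]
opening: 0.105
```

Call:
servo_tool:
  moves:
    - [0,0,0,0,0,0]
    - [0,0,0,0,0,0]
    - [0,0,0,0,0,0]
    - [0,0,0,0,0,0]
    - [0,0,-5,0,0,0]
    - [0,0,-15,0,0,0]
    - [0,0,-25,0,0,0]
    - [0,0,-25,0,0,0]
    - [0,0,-25,0,0,0]
    - [0,0,-15,0,0,0]
  claw: 40

```text
clock: 42.9
tcp_pos: [644.7, -290.9, 204.7]
ee_rot: [[-1.0, -0.028, 0.003], [-0.028, 1.0, -0.001], [-0.003, -0.001, -1.0]]
contact_force: [-0.0, 0.7, -0.7]
opening: 0.433
```

Run:
```python
from h import *; from go import go
go(643.5,-291,200,181.6)
im,d,c=snap('side','s13');w,dw,cw=snap('wrist','w13')
P=cloud(d,np.array(c['mtx']),np.array(c['camera_from_world']))
for nm,zz,t in(('plate',68,4),('bar',88,4)):
    m=(abs(P[...,2]-zz)<t)&(abs(P[...,0]-643)<70)&(abs(P[...,1]+291)<45)&(d>0);m=cv2.erode(m.astype(np.uint8),np.ones((3,3)))>0
    Q=P[m]
    if len(Q)>5: print(nm,m.sum(),np.median(Q,0).round(1),np.linalg.lstsq(np.c_[Q[:,:2]-[643.5,-291],np.ones(len(Q))],Q[:,2],rcond=None)[0].round(3))
cv2.imwrite('pics/s13c.png',np.hstack([cv2.resize(w,(400,300)),cv2.resize(im[240:450,330:540],(400,400))[50:350]]))
```

```text
t 42.9 at [ 644.7 -290.9  204.7] yaw -178.39 tilt [ 0.003 -0.001 -1.   ] q1,q7 [0.97 1.5 ] F [-0.   0.7 -0.7] op 39.8
turn -359.99 shift [ 1.2 -0.1  4.7]
plate 3324 [ 636.1 -301.4   67.8] [1.0000e-03 1.0000e-03 6.7758e+01]
bar 193 [ 644.6 -293.7   87.5] [-1.0000e-02  1.0000e-02  8.7521e+01]
```

View pics/s13c.png

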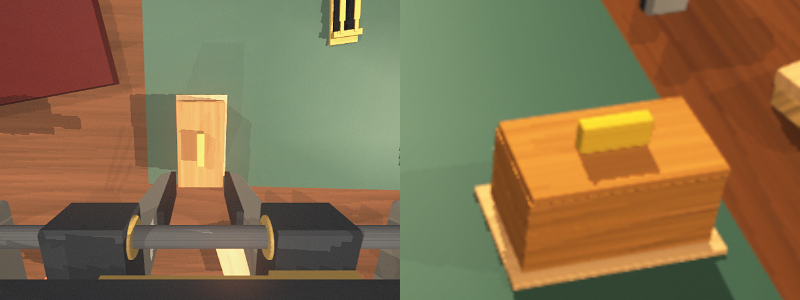

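```bash
python3 -c "
from cell import env
print(env.sign_off())"
```

```text
the job is handed in; nothing more can be done
None
```

The pen is boxed up in the order asked, and I handed the job in at about 43 s on the robot's clock. No verdict was reported. The feed is in the deep tray, the upper tray is seated on it, the cap is in that tray, and the lid is on.

**Last checks**
- **Lid:** the side camera's depth puts the plate top at 67.8 mm, against 68 expected when seated. The tilt is about 0.001 rad. The final pictures show the walls flush and the gripper clear above the box.
- **Upper tray:** the wrist camera measured its centre within about 1 mm of the deep tray's.
- **Feed and cap:** wrist pictures showed each lying flat and released in its tray before the next piece was started.
- **Nib rest, micrometer and ink bottle:** the arm stayed away from them and no contact showed. I did not re-measure their positions at the end.

**Checks that failed or disagreed**
- The side and top cameras differed by 2–4 mm, so I used the wrist views, which fell between the two or closer to the top camera.
- A plane fit on the upper tray's rim gave meaningless slopes because of edge pixels, so I judged that seating from the picture and the rim outline.
- Two dark-colour masks for the feed found nothing and one covered only part of it. The cap's pale mask also took in background. I read the pixel positions of both by eye.
- Some fast moves stopped up to about 75 mm short and were corrected.

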